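Load the pressing bar in the carrying rack and bolt it in

ROBOT

A 7-joint arm with a two-finger parallel gripper is mounted at the origin on the work surface. World frame = base frame: x ahead of the robot, y to its left, z up, the work surface at z = 0. Lengths are in mm, angles in rad, forces in N, time in s.
With the tool pointing down it reaches from about 400 to 850 mm from the base axis. Payload 4.5 kg.
Tool frame: the origin (TCP) lies midway between the tips of the shut fingers; the grasp point (between the pads) lies 19 mm behind it; z points along the fingers, y is the line along which they close (so a half turn about z gives the same grasp; the last joint's range is limited). The gripper opens to 88 mm and grips with 3 to 60 N. Pads are 18 mm wide; open, the fingers measure 123 mm over their backs; the gripper's body (75 mm by 187 mm) begins 45 mm behind the grasp point.
Start: joints at [-1.304, 0.689, -0.195, 1.565, 0.157, 0.902, -0.215], TCP at [144.167, 608.169, 238.743] pointing down, gripper open.
Joint ranges: [-3.01, 3.01], [-0.46, 2.08], [-1.47, 1.51], [0.13, 2.56], [-1, 4.14], [0.04, 2.09], [-2.66, 2.66]. Speed limits (rad/s): [2.57, 2.57, 3.14, 3.14, 3.14, 3.14, 3.14].

INTERFACE

Orientations are given as a unit quaternion [x, y, z, w].
In Python, from plant import ctrl, vision, order gives the robot as it stands.
- The arm moves only by the shell command python3 -m creep 'ROWS'. ROWS is JSON, a list of rows, each an object with "twist": the turn, a rotation vector about the tool's x, y, z in degrees, a list of three; "delta_pos": the shift along the tool's x, y, z in cm, a list of three; "fingers": the opening, from -1 (shut) to 1 (fully open). In form: [{"twist": [ax, ay, az], "delta_pos": [x, y, z], "fingers": fingers}, ...]. A call has exactly 5 rows; each row is the pose to reach, as a shift and turn from the pose commanded when the call began, along the tool's axes at that moment; what a row does not reach only later rows make up. A row lasts 1/10 s, in which the tool goes at most 50 mm and 8.59 degrees, less where a joint would pass 70% of its speed; a pose out of reach is approached as far as the arm can. A call with a gripper value outside its range is refused whole. The fingers move at their own pace and stop on an object; the grip force is fixed at half the most. Time passes only in rows, so rows that repeat a pose let the fingers close, or fill a call up. It gives the time, the measured TCP pose, the force, the opening and the grip force at its end, in the units of the state.
- ctrl.get_state(): the state, without advancing time (a new reading comes with each control period).
- vision.get_image(name): name is "side" or "top"; returns a dict with "color" (400x640x3 uint8, red, green, blue), "fx", "fy", "cx", "cy" (pixels), "view" (4x4, takes a point from world to camera coordinates). Camera axes: x right, y up, looking along -z (the intrinsics and any distortion apply to the point x, -y, -z); pixel columns grow to the right and rows downward; lengths in mm; the calibration is good to about 2 mm. A picture is of the moment at which its call begins. There is no depth.
- order.hand_in(): hands the job in; it is judged then, once.
The state is a dict: "clock": time; "q": joint angles; "qvel": joint speeds; "tau": joint torques, N m; "tcp_pos": TCP position; "ee_rot": TCP orientation; "ft_force": force on the tool from outside, world axes, zero at the start; "torque": the same for the moment, N m; "width": opening from 0.0 (shut) to 1.0 (fully open); "finger_force": force on a finger pad.
Only numpy, scipy, OpenCV 4.12 (cv2) and the standard library are available. Lean on these libraries where they do the work, as an engineer would, in place of code of your own. Each camera call takes 0.05 s, during which the arm holds its last target. There are 200 camera calls.

TASK

Press the red ejector lever of the wooden dock all the way down so that the aluminium pressing bar rises, lift the bar out and lay it gently, not dropped, lengthwise into the empty blue-edged bay of the sloping carrying rack, flat on the bay's floor, and let go. Then slide the brass barrel bolt fully across over the bar into its keeper and turn its red handle down into the notch, leaving the other things on the table where they are.

Things in the scene. Friction and masses are not known exactly. Their poses are not given: they have to be found in the camera images.
- dock: Wooden dock fixed on the table, 178 long (x) by 64 wide (y) by 50 mm high, with a pocket 154 x 40 mm holding the bar. Origin: centre of its underside; x runs along the bar, away from the lever; z up. The lever stands out at its -x end, on an axle along y at x = -94, z = 50 mm between two steel ears 60 mm high.
- ejector_pad (a point): Centre of the top face of the red press pad (34 x 36 mm) at the outer end of the ejector lever, 68 mm from the axle; at the start about 156 mm from the dock's centre and 78 mm above the table. It goes down about 28 mm when pressed fully, in an arc about the axle.
- ejector (a joint): Angle of the ejector lever: 0 = up (bar down in its pocket), 0.42 rad = fully pressed (bar raised 30 mm). Stiff, needs about 10 to 15 N straight down on the pad; it stays where it is left and holds the bar up.
- bar_mid (a point): Centre of the solid aluminium pressing bar, 150 long (x) by 36 wide (y) by 36 mm high (z), about 0.5 kg, loose. At the start it is seated in the dock with its top 2 mm below the dock's rim; with the lever fully pressed it stands 28 mm proud of the rim. Either end may lead.
- rack: Sloping plywood panel (fixed), tilted 0.5 rad (29 deg), facing the robot. Origin: centre of the bay floor; x up the slope, y left along the bolt, z square out of the slope. Bay, open-topped: x -80 to 80, y -23 to 23 mm inside; blue edges 6 to 8 mm thick, 10 mm high, 20 at the lower end. The bar belongs in it along x, flat, centre 18 mm off the floor; it may slide to the lower end.
- barrel: Steel slotted barrel of the bolt on a wooden block, fixed to the panel, with its keeper; same origin and axes as rack. The rod runs along y at x = 45, z = 46 mm. Barrel and block: y 30 to 165, x 29 to 61, top at z = 59 mm; keeper: y -47 to -31, same x and top. The panel ends at x = -95 and 95, y = -62 and 168 mm.
- bolt (a joint): Travel of the barrel bolt (12 mm brass rod) towards the rack's -y: 0 = drawn back, clear of the bay; 0.076 m = fully across, in the keeper. Friction 2 N.
- handle (a joint): Turn of the bolt's handle about the rod: 0 = standing square out of the slope (rack z); it turns down-slope, 1.5 rad = right down, along the rack's -x. The barrel's rail stops it at about 0.25 rad until the bolt is across by 0.070 m or more, where a 24 mm notch lets it down. Friction 0.06 N m; stays where it is left.
- handle_grip (a point): Grip point in the red sleeve of the handle, on its centre line, 48 mm from the rod's axis. Handle: round rod 12 mm thick (sleeve 14) reaching 68 mm from the axis; sleeve from 27 to 63 mm. Site z runs outwards along the handle. With bolt and handle at 0 it lies at x = 45, y = 136, z = 94 mm of the rack; with the bolt fully across y = 60.
- foil_dish: Bystander: round foil dish, 76 mm across, 22 mm high. Origin under its centre.
- stone: Bystander: flat yellowish stone, 68 mm across, 15 mm high. Origin under its centre.
- paste_jar: Bystander: jar, 64 mm across, 75 mm high. Origin under its centre.
- spare_bar: Bystander: another, thinner aluminium bar lying on the table, 160 x 40 x 25 mm. Origin under its centre.
- brush: Bystander: brush lying on the table.
- spatula: Bystander: spatula lying on the table.
- tape: Bystander: teal tape dispenser, 90 x 45 x 58 mm. Origin under its centre.
Things that resemble listed ones, but are neither listed nor needed, are in the scene too. Leave any turquoise look-alike of the part that bears bar_mid alone.

How it is judged (in metres and radians):
On the way, in this order (a step that is already met when the one before it is completed fails the run):
1. the ejector lever is pressed down and the bar stands up out of its pocket (value of joint ejector above 0.36 rad and z of bar_mid in the frame of dock above 0.052 m), for 0.1 s.
2. the bar is lowered into the bay, flat along it, while still held (not dropped in) (z of bar_mid in the frame of rack between 0.01 and 0.028 m and y of bar_mid in the frame of rack between -0.01 and 0.01 m and x of bar_mid in the frame of rack between -0.012 and 0.012 m and angle between the x axis of bar_mid and the x axis of rack, either way round below 0.15 rad and contact force between the fingers and bar above 0.5 N), for 0.05 s.
3. the bar lies flat on the bay's floor, let go, with the bolt not yet across (z of bar_mid in the frame of rack below 0.021 m and angle between the x axis of bar_mid and the x axis of rack, either way round below 0.1 rad and contact force between the fingers and bar below 0.1 N and value of joint bolt below 0.03 m and linear speed of bar below 0.03 m/s), for 0.1 s.
4. the bolt is slid fully across into its keeper (value of joint bolt above 0.069 m), for 0.1 s.
5. the handle is turned down into the notch (value of joint handle above 1.2 rad), for 0.1 s.
At the end, for the whole second after the job is handed in: The bar lies at rest flat in the bay (centre within 3 mm of 18 mm off its floor, within 10 mm sideways and 12 mm lengthwise, aligned within 0.10 rad), the bolt is across by 69 mm or more of 76 and its handle is turned down by 1.2 rad or more (value of joint bolt above 0.069 m and value of joint handle above 1.2 rad and z of bar_mid in the frame of rack between 0.014 and 0.021 m and y of bar_mid in the frame of rack between -0.01 and 0.01 m and x of bar_mid in the frame of rack between -0.012 and 0.012 m and angle between the x axis of bar_mid and the x axis of rack, either way round below 0.1 rad and linear speed of bar below 0.01 m/s and velocity of joint handle below 0.05 rad/s); the robot touches nothing.
It fails at once if a bystander is moved by more than 30 mm (distance of any of foil_dish, stone, paste_jar, spare_bar, brush, spatula, tape from where it was at the start of the episode above 0.03 m).
It also fails if it takes over 58 s, if anything falls off the work surface, if the arm or the gripper's body presses on something with over 40 N, if the wrist force passes 120 N, or if a joint passes its speed limit or range.

## Working session

There is one attempt and no reset: what is moved stays moved. The work goes in short steps, Python scripts to look and compute and a shell command to move; the robot and the scene stay as the last step left them, time stands still between calls to the robot, and variables do not carry over. Pictures are saved under pics/ and viewed, at most 10 in all, crops included, and the job is handed in when it is done.

```bash
mkdir -p pics; ls
python3 - <<'E'
from plant import ctrl, vision
import cv2,pickle
d={}
for n in("side","top"):
    im=vision.get_image(n); d[n]=im
    cv2.imwrite(f"pics/{n}0.png",im["color"][:,:,::-1])
    print(n,im["fx"],im["fy"],im["cx"],im["cy"],im["view"].round(3).tolist(),[k for k in im])
pickle.dump(d,open("im0.pkl","wb"))
print(ctrl.get_state())
E
```

```text
pics
side 394.1831292792014 394.1831292792014 323.4585522450882 200.42871673984143 [[0.98, -0.197, -0.024, -472.137], [0.123, 0.511, 0.85, -141.204], [-0.155, -0.837, 0.526, -1207.241], [0.0, 0.0, 0.0, 1.0]] ['color', 'fx', 'fy', 'cx', 'cy', 'view']
top 517.6239333510661 517.6239333510661 324.1782084552272 201.27352977646314 [[0.028, -0.999, 0.021, -58.308], [0.982, 0.032, 0.187, -508.66], [-0.187, 0.016, 0.982, -1466.113], [0.0, 0.0, 0.0, 1.0]] ['color', 'fx', 'fy', 'cx', 'cy', 'view']
{'clock': 0.1, 'q': array([-1.30420395,  0.68989963, -0.19453425,  1.56621264,  0.15728456,
        0.90249594, -0.21511793]), 'qvel': array([ 0.00030471, -0.00167655, -0.00033365, -0.00350271,  0.00052302,
       -0.0009975 ,  0.00056524]), 'tau': array([-2.78200452e-03, -5.28497243e+01, -1.27126873e+00, -1.53836149e+01,
       -5.25277667e-02,  1.95527035e-03,  5.19770697e-05]), 'tcp_pos': array([144.08697424, 607.59422222, 237.99818511]), 'ee_rot': array([ 1.16105512e-01,  9.93236552e-01, -8.11639674e-04, -4.64292859e-05]), 'ft_force': array([-0.70133438,  0.202811  , -0.72441726]), 'torque': array([-0.01076705, -0.00182604,  0.04967834]), 'finger_force': 0.0, 'width': 1.0040171055885547}
```

View pics/side0.png

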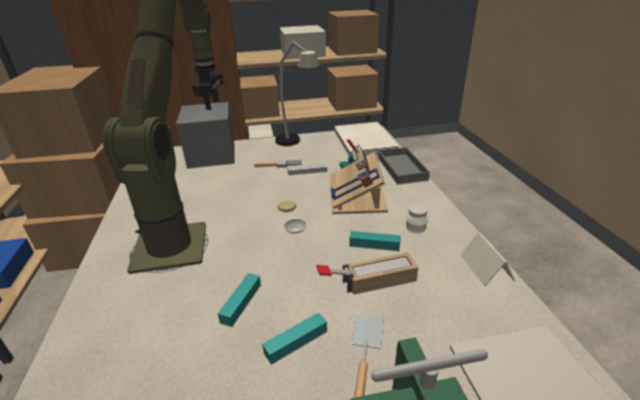

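View pics/top0.png

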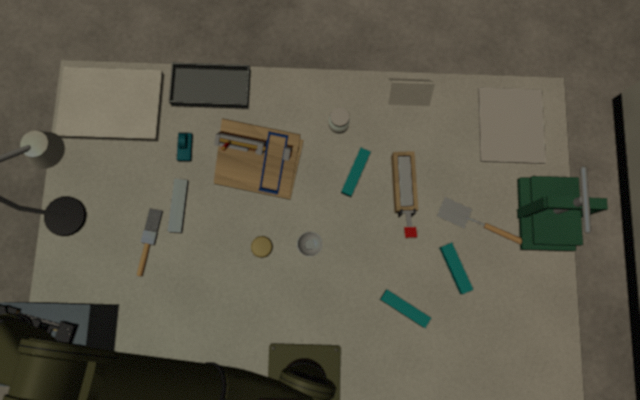

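The side view shows the dock with its red pad at about (323,270), the rack at about (358,185) and three turquoise look-alike bars. In the top view the dock is at (405,180) with its pad at (410,232). The rack is at (258,160) with the blue bay at about (273,162). The silver bar inside the wooden dock at (405,180) is the one meant. The turquoise bars at (356,172), (405,308) and (456,268) are look-alikes, and the grey one at (178,205) is the spare bar. I'll confirm this in an enlarged crop.

```bash
cat > h.py <<'E'
import numpy as np, cv2
from scipy.spatial.transform import Rotation as R
def proj(im,P):
    P=np.atleast_2d(P); V=im["view"]; c=P@V[:3,:3].T+V[:3,3]
    return np.c_[im["cx"]+im["fx"]*c[:,0]/-c[:,2], im["cy"]-im["fy"]*c[:,1]/-c[:,2]]
def ray(im,uv):
    V=im["view"]; d=np.array([(uv[0]-im["cx"])/im["fx"],-(uv[1]-im["cy"])/im["fy"],-1.])
    return -V[:3,:3].T@V[:3,3], V[:3,:3].T@d
def onz(im,uv,z):
    o,d=ray(im,uv); return o+d*(z-o[2])/d[2]
def tri(ims,uvs):
    A=np.zeros((3,3));b=np.zeros(3)
    for im,uv in zip(ims,uvs):
        o,d=ray(im,uv); d=d/np.linalg.norm(d); M=np.eye(3)-np.outer(d,d); A+=M;b+=M@o
    return np.linalg.solve(A,b)
E
python3 - <<'E'
import pickle,cv2,numpy as np
d=pickle.load(open("im0.pkl","rb"))
def crop(n,x,y,w,h,s):
    c=d[n]["color"][y:y+h,x:x+w,::-1]; c=cv2.resize(c,None,fx=s,fy=s,interpolation=cv2.INTER_CUBIC)
    return cv2.convertScaleAbs(c,alpha=1.5)
a=np.hstack([crop("top",210,115,100,86,4),crop("top",360,146,100,100,4)[:344]])
b=np.hstack([crop("side",325,135,100,80,4)[:256],crop("side",315,247,106,64,4)[:, :400]])
im=np.vstack([a,b[:256]])
print(im.shape); cv2.imwrite("pics/c1.png",im)
from h import *
# red pad, top & side
for n in d:
    hsv=cv2.cvtColor(d[n]["color"],cv2.COLOR_RGB2HSV)
    m=(((hsv[...,0]<6)|(hsv[...,0]>174))&(hsv[...,1]>170)&(hsv[...,2]>60)).astype(np.uint8)
    k,l,s,c=cv2.connectedComponentsWithStats(m)
    print(n,[(s[i].tolist(),c[i].round(1).tolist()) for i in range(1,k) if s[i][4]>8])
E
```

```text
(600, 800, 3)
side [([317, 266, 14, 9, 86], [323.4, 269.7])]
top [([405, 228, 12, 9, 98], [410.2, 232.0])]
```

View pics/c1.png

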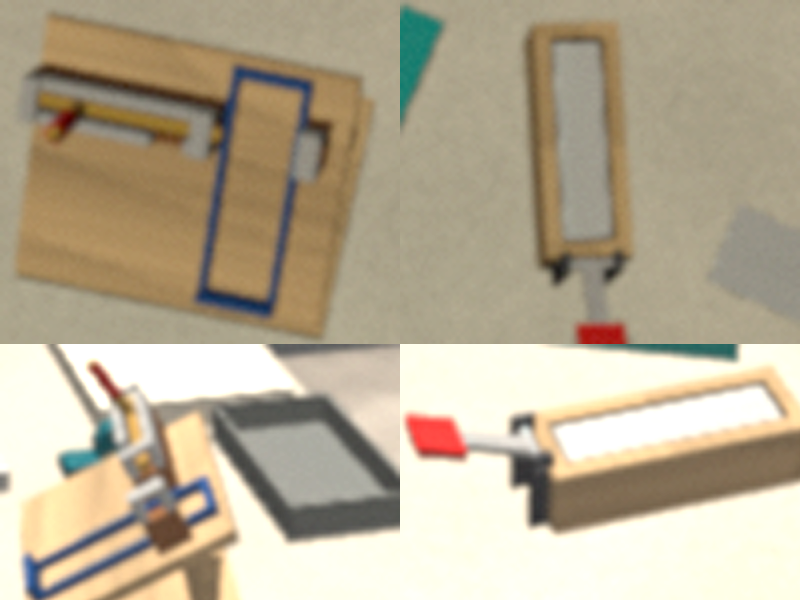

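The crop confirms it: the silver bar sits in the wooden dock, with its pocket corners at crop (552,40), (603,40), (613,237) and (563,243) and the red pad at full-image (410,232). The blue bay is empty, with its corners at crop (236,67), (313,80), (272,315) and (197,303). The handle stands up at the left end of the barrel. Next I fit both poses from these points.

```bash
cat > fit.py <<'E'
import pickle
from h import *
from scipy.optimize import least_squares
d=pickle.load(open("im0.pkl","rb"))
T=lambda x,y:(210+x/4-.375,115+y/4-.375)
D=lambda x,y:(360+x/4-100-.375,146+y/4-.375)
S=lambda x,y:(325+x/4-.375,135+(y-344)/4-.375)
E=lambda x,y:(315+(x-400)/4-.375,247+(y-344)/4-.375)
rack=[("top",T(236,67),(87,29,10)),("top",T(313,80),(87,-30,10)),("top",T(272,315),(-87,-30,20)),("top",T(197,303),(-87,29,20)),
("top",T(48,15),(95,168,0)),("top",T(360,78),(95,-62,0)),("top",T(322,333),(-95,-62,0)),("top",T(18,275),(-95,168,0)),
("side",S(237,538),(95,-62,0)),("side",S(213,484),(87,-30,10)),("side",S(94,364),(45,136,114)),("side",S(204,412),(95,-62+0,0))][:11]
dock=[("top",D(552,40),(77,20,50)),("top",D(603,40),(77,-20,50)),("top",D(613,237),(-77,-20,50)),("top",D(563,243),(-77,20,50)),
("top",D(530,25),(89,32,50)),("top",D(617,24),(89,-32,50)),
("top",(410.2,232),(-156,0,78)),("side",(323.4,269.7),(-156,0,77)),("side",E(553,475),(-89,-32,50)),("side",E(770,368),(89,32,50))]
def pose(p,tilt): return R.from_euler("ZY",[p[3],-tilt]).as_matrix(),np.array(p[:3])
def fit(obs,tilt,p0):
    def f(p):
        M,t=pose(p,tilt)
        return np.concatenate([proj(d[n],M@np.array(q)+t)[0]-np.array(u) for n,u,q in obs])
    r=least_squares(f,p0,loss="soft_l1"); return r.x,f(r.x).reshape(-1,2)
if __name__=="__main__":
    for o,t,p0 in((rack,.5,[600,100,80,0]),(dock,0,[550,-200,0,0])):
        p,e=fit(o,t,p0); print(p.round(3)); print(e.round(1).tolist())
E
python3 fit.py
```

```text
[ 6.18479e+02  1.07456e+02  6.84490e+01 -1.60000e-01]
[[-0.8, 0.3], [0.2, 0.9], [0.9, 0.5], [-0.0, -0.3], [-0.3, 1.0], [0.3, 0.1], [-0.4, -1.4], [-0.0, -1.4], [-0.2, -0.5], [0.7, 7.2], [-0.0, -1.5]]
[ 580.643 -280.785   -2.053   31.475]
[[-0.7, -0.1], [-0.1, -0.4], [0.6, 1.0], [-0.4, -0.1], [0.6, -0.1], [0.1, -0.4], [-0.1, -0.4], [-0.1, -0.3], [-0.4, 1.3], [-0.2, -0.2]]
```

```bash
cat > go.py <<'E'
# helper: print rack/dock poses and moves in tool axes
from fit import *
import sys
from plant import ctrl
rk=[o for i,o in enumerate(rack) if i not in(9,)]
pr,_=fit(rk,.5,[618,107,68,-.16]); pd,_=fit(dock,0,[580,-281,0,.06])
MR,tR=pose(pr,.5); MD,tD=pose(pd,0)
FLIP=np.diag([1.,-1,-1])            # tool: x along frame x, z into surface
FLIP2=np.diag([-1.,1,-1])
def world(frame,p,flip=0,M=None):
    F,t={"rack":(MR,tR),"dock":(MD,tD)}[frame]
    return F@np.array(p,float)+t, F@(FLIP2 if flip else FLIP)
def move(pos,rot):
    s=ctrl.get_state(); R0=R.from_quat(s["ee_rot"]).as_matrix()
    return (R0.T@(pos-s["tcp_pos"])/10).round(2).tolist(), np.degrees(R.from_matrix(R0.T@rot).as_rotvec()).round(2).tolist()
E
python3 - <<'E'
from go import *
print(pr,pd)
print(R.from_quat(ctrl.get_state()["ee_rot"]).as_matrix().round(2))
p,_=world("dock",(-156,0,78)); print("pad",p)
for f in(0,1):
    _,rot=world("dock",(0,0,0),f)
    print(f,move(np.array([480,0,300]),rot), move(p+[0,0,40],rot))
E
```

```text
[ 6.19448040e+02  1.07756714e+02  6.52976134e+01 -1.59242883e-01] [ 5.80643288e+02 -2.80784561e+02 -2.05344363e+00  5.89255229e-02]
[[-0.97  0.23 -0.  ]
 [ 0.23  0.97 -0.  ]
 [-0.   -0.   -1.  ]]
pad [ 424.91404278 -289.97162424   75.94655637]
0 ([-46.7, -51.38, -6.11], [-0.01, 0.13, 163.29]) ([-48.03, -80.84, 12.34], [-0.01, 0.13, 163.29])
1 ([-46.7, -51.38, -6.11], [-0.09, -0.01, -16.71]) ([-48.03, -80.84, 12.34], [-0.09, -0.01, -16.71])
```

```bash
python3 -m creep '[{"twist":[0,0,0],"delta_pos":[-2,-2,-1.5],"fingers":-1},{"twist":[0,0,0],"delta_pos":[-5,-5.5,-3],"fingers":-1},{"twist":[0,0,0],"delta_pos":[-8,-9,-4.5],"fingers":-1},{"twist":[0,0,0],"delta_pos":[-11,-12.5,-5.5],"fingers":-1},{"twist":[0,0,0],"delta_pos":[-14,-16,-6],"fingers":-1}]'
python3 -m creep '[{"twist":[0,0,-3],"delta_pos":[-3,-3.5,0],"fingers":-1},{"twist":[0,0,-6],"delta_pos":[-6,-7,0],"fingers":-1},{"twist":[0,0,-9],"delta_pos":[-9,-10.5,0],"fingers":-1},{"twist":[0,0,-13],"delta_pos":[-12,-14,0],"fingers":-1},{"twist":[0,0,-16.7],"delta_pos":[-15,-17,0],"fingers":-1}]'
python3 - <<'E'
from go import *
s=ctrl.get_state(); print(s["tcp_pos"],s["q"].round(2),s["width"])
p,_=world("dock",(-156,0,78)); _,rot=world("dock",(0,0,0),1)
print(move(np.array([480,0,300]),rot), move(p+[0,0,30],rot))
E
```

```text
clock: 0.6
tcp_pos: [244.2, 418.6, 299.3]
ee_rot: [0.116, 0.993, 0.0, 0.0]
ft_force: [0.8, 0.1, -0.2]
width: 0.567
finger_force: 0.0
clock: 1.1
tcp_pos: [350.4, 217.8, 298.6]
ee_rot: [-0.031, 1.0, -0.0, -0.0]
ft_force: [0.9, -0.8, -0.4]
width: 0.118
finger_force: 0.0
[350.41275882 217.76120434 298.60015082] [-0.45  0.33 -0.3   2.07  0.14  0.75  0.79] 0.11815107306705774
([-11.6, -22.53, -0.13], [-0.05, -0.03, 0.13]) ([-4.34, -51.12, 19.31], [-0.05, -0.03, 0.13])
```

```bash
python3 -m creep '[{"twist":[0,0,0],"delta_pos":[-2.5,-4,0],"fingers":-1},{"twist":[0,0,0],"delta_pos":[-4.5,-8.5,0],"fingers":-1},{"twist":[0,0,0],"delta_pos":[-6,-13,0],"fingers":-1},{"twist":[0,0,0],"delta_pos":[-7,-17.5,0],"fingers":-1},{"twist":[0,0,0],"delta_pos":[-7,-22,1],"fingers":-1}]'
python3 -m creep '[{"twist":[0,0,0],"delta_pos":[0.5,-4.3,2],"fingers":-1},{"twist":[0,0,0],"delta_pos":[1,-8.5,4],"fingers":-1},{"twist":[0,0,0],"delta_pos":[1.5,-12.7,6],"fingers":-1},{"twist":[0,0,0],"delta_pos":[2,-17,8],"fingers":-1},{"twist":[0,0,0],"delta_pos":[2.3,-21,9.5],"fingers":-1}]'
python3 -m creep '[{"twist":[0,0,0],"delta_pos":[0.1,-3,2],"fingers":-1},{"twist":[0,0,0],"delta_pos":[0.3,-5,4],"fingers":-1},{"twist":[0,0,0],"delta_pos":[0.3,-7,6],"fingers":-1},{"twist":[0,0,0],"delta_pos":[0.3,-8,7],"fingers":-1},{"twist":[0,0,0],"delta_pos":[0.3,-8,7],"fingers":-1}]'
python3 - <<'E'
from go import *
s=ctrl.get_state(); print(s["tcp_pos"],s["q"].round(2),s["width"],s["ft_force"])
p,_=world("dock",(-157,0,78)); _,rot=world("dock",(0,0,0),1)
print(move(p,rot))
E
```

```text
clock: 1.6
tcp_pos: [435.0, 2.8, 289.3]
ee_rot: [-0.029, 1.0, 0.0, 0.002]
ft_force: [1.3, -0.2, -0.5]
width: 0.003
finger_force: 0.0
clock: 2.1
tcp_pos: [421.2, -208.1, 192.4]
ee_rot: [-0.029, 1.0, 0.0, -0.001]
ft_force: [-0.4, -0.2, 0.1]
width: 0.005
finger_force: 0.0
clock: 2.6
tcp_pos: [423.2, -287.1, 122.4]
ee_rot: [-0.028, 1.0, 0.0, -0.001]
ft_force: [-1.0, -0.1, 0.2]
width: 0.004
finger_force: 0.0
[ 423.16185686 -287.12510757  122.44476503] [ 0.62  0.73 -0.18  2.01  0.29  0.43  1.84] 0.004147376445030733 [-1.0109472  -0.08352609  0.24059105]
([-0.07, -0.3, 4.65], [0.05, -0.12, -0.13])
```

```bash
python3 -m creep '[{"twist":[0,0,0],"delta_pos":[0,-0.3,1.5],"fingers":-1},{"twist":[0,0,0],"delta_pos":[0,-0.3,3],"fingers":-1},{"twist":[0,0,0],"delta_pos":[0,-0.3,4],"fingers":-1},{"twist":[0,0,0],"delta_pos":[0,-0.3,4.6],"fingers":-1},{"twist":[0,0,0],"delta_pos":[0,-0.3,5],"fingers":-1}]'
python3 -m creep '[{"twist":[0,0,0],"delta_pos":[0,0,0.4],"fingers":-1},{"twist":[0,0,0],"delta_pos":[0.1,0,0.8],"fingers":-1},{"twist":[0,0,0],"delta_pos":[0.2,0,1.2],"fingers":-1},{"twist":[0,0,0],"delta_pos":[0.3,0,1.6],"fingers":-1},{"twist":[0,0,0],"delta_pos":[0.3,0,1.9],"fingers":-1}]'
```

```text
clock: 3.1
tcp_pos: [422.2, -288.2, 74.6]
ee_rot: [-0.03, 1.0, 0.0, -0.002]
ft_force: [-5.6, 1.4, 14.8]
width: 0.005
finger_force: 6.2
clock: 3.6
tcp_pos: [418.9, -288.5, 55.9]
ee_rot: [-0.029, 1.0, 0.0, -0.002]
ft_force: [-6.4, 1.6, 13.1]
width: 0.006
finger_force: 6.6
```

```bash
python3 -m creep '[{"twist":[0,0,0],"delta_pos":[0.05,0,0.2],"fingers":-1},{"twist":[0,0,0],"delta_pos":[0.1,0,0.4],"fingers":-1},{"twist":[0,0,0],"delta_pos":[0.1,0,0.6],"fingers":-1},{"twist":[0,0,0],"delta_pos":[0.1,0,0.75],"fingers":-1},{"twist":[0,0,0],"delta_pos":[0.1,0,0.75],"fingers":-1}]'
```

```text
clock: 4.1
tcp_pos: [418.7, -288.6, 50.5]
ee_rot: [-0.03, 1.0, -0.0, -0.001]
ft_force: [-7.6, 3.5, 31.1]
width: 0.008
finger_force: 15.9
```

```bash
python3 -m creep '[{"twist":[0,0,0],"delta_pos":[0,0,-3],"fingers":-1},{"twist":[0,0,0],"delta_pos":[0,0,-7],"fingers":-1},{"twist":[0,0,0],"delta_pos":[0,0,-11],"fingers":0.5},{"twist":[0,0,0],"delta_pos":[0,0,-13],"fingers":1},{"twist":[0,0,0],"delta_pos":[0,0,-13],"fingers":1}]'
python3 - <<'E'
from go import *
from plant import vision
ims={n:vision.get_image(n) for n in("top","side")}
pickle.dump(ims,open("im1.pkl","wb"))
def crop(n,x,y,w,h,s): return cv2.convertScaleAbs(cv2.resize(ims[n]["color"][y:y+h,x:x+w,::-1],None,fx=s,fy=s,interpolation=cv2.INTER_CUBIC),alpha=1.3)
cv2.imwrite("pics/c2.png",np.hstack([crop("top",365,140,80,110,5),crop("side",320,220,100,137,4)[:548,:400]][:2] if 0 else [crop("top",365,140,80,100,5),crop("side",315,220,100,125,4)]))
_,rot=world("dock",(0,0,0),1); p,_=world("dock",(0,0,56)); p[2]=130
print(move(p,rot),pd)
E
```

```text
clock: 4.6
tcp_pos: [422.3, -289.8, 180.6]
ee_rot: [-0.03, 1.0, -0.002, 0.003]
ft_force: [0.1, 0.3, -0.1]
width: 0.253
finger_force: 0.0
([-16.04, -0.12, 4.78], [-0.02, 0.05, 0.03]) [ 5.80643288e+02 -2.80784561e+02 -2.05344363e+00  5.89255229e-02]
```

View pics/c2.png

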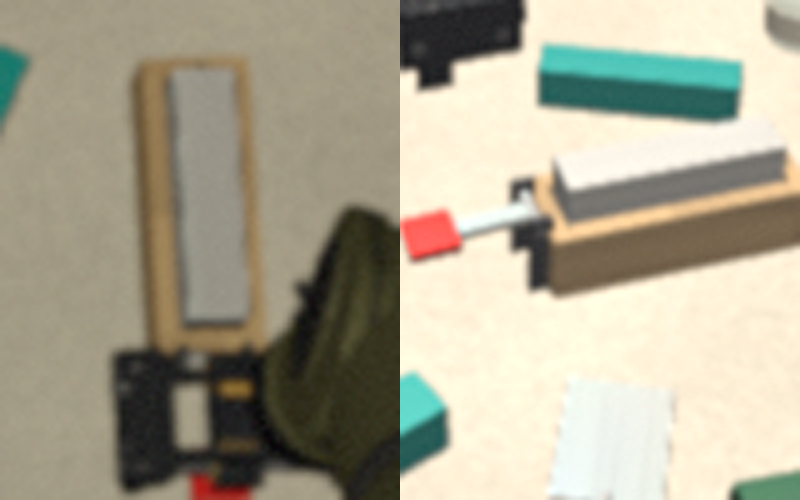

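The bar now stands proud of the rim, with its top corners at crop (168,70), (237,68), (247,322) and (184,325), and the lever is level. I'll use these corners for the grasp centre.

```bash
python3 - <<'E'
from go import *
im=pickle.load(open("im1.pkl","rb"))["top"]
c=[onz(im,(365+x/5-.4,140+y/5-.4),78) for x,y in((168,70),(237,68),(247,322),(184,325))]
m=np.mean(c,0); v=c[0]+c[1]-c[2]-c[3]; yaw=np.arctan2(v[1],v[0]); print(m,yaw,np.linalg.norm(v)/2)
_,rot=world("dock",(0,0,0),1); m[2]=125; print(move(m,rot)); print(world("dock",(0,0,78))[0])
E
python3 -m creep '[{"twist":[0,0,0],"delta_pos":[-3.5,0,0],"fingers":1},{"twist":[0,0,0],"delta_pos":[-7.5,0,0],"fingers":1},{"twist":[0,0,0],"delta_pos":[-11.5,0,0.5],"fingers":1},{"twist":[0,0,0],"delta_pos":[-14.5,0,1],"fingers":1},{"twist":[0,0,0],"delta_pos":[-16,0,1],"fingers":1}]'
```

```text
[ 579.16487795 -279.14189199   78.        ] 0.048312883463693966 151.63336267893519
([-15.9, 0.05, 5.28], [-0.02, 0.05, 0.03])
[ 580.64328819 -280.78456141   75.94655637]
clock: 5.2
tcp_pos: [581.9, -277.8, 164.5]
ee_rot: [-0.031, 1.0, 0.001, -0.001]
ft_force: [-0.4, 0.1, -0.6]
width: 0.793
finger_force: 0.0
```

```bash
python3 -m creep '[{"twist":[0,0,0],"delta_pos":[0.2,-0.15,1.5],"fingers":1},{"twist":[0,0,0],"delta_pos":[0.2,-0.15,3.5],"fingers":1},{"twist":[0,0,0],"delta_pos":[0.2,-0.15,5.5],"fingers":1},{"twist":[0,0,0],"delta_pos":[0.2,-0.15,7],"fingers":1},{"twist":[0,0,0],"delta_pos":[0.2,-0.15,7],"fingers":1}]'
python3 - <<'E'
from go import *
_,rot=world("dock",(0,0,0),1); 
s=ctrl.get_state();print(s["tcp_pos"],s["qvel"].round(3))
print(move(np.array([579.5,-280,57]),rot))
E
```

```text
clock: 5.7
tcp_pos: [575.9, -280.6, 93.8]
ee_rot: [-0.03, 1.0, 0.001, -0.003]
ft_force: [-0.1, 0.9, -0.3]
width: 0.996
finger_force: 0.0
[ 575.87010686 -280.59081535   93.79572627] [ 0.007 -0.044 -0.01  -0.032 -0.005  0.025  0.006]
([-0.39, 0.03, 3.68], [0.16, -0.34, 0.03])
```

```bash
python3 -m creep '[{"twist":[0,0,0],"delta_pos":[-0.3,0,1],"fingers":1},{"twist":[0,0,0],"delta_pos":[-0.3,0,2],"fingers":1},{"twist":[0,0,0],"delta_pos":[-0.3,0,3],"fingers":1},{"twist":[0,0,0],"delta_pos":[-0.3,0,3.5],"fingers":1},{"twist":[0,0,0],"delta_pos":[-0.3,0,3.5],"fingers":1}]'
python3 - <<'E'
from go import *
_,rot=world("dock",(0,0,0),1); 
s=ctrl.get_state();print(s["tcp_pos"],s["qvel"].round(3))
print(move(np.array([579.5,-280,57]),rot))
E
```

```text
clock: 6.2
tcp_pos: [580.5, -281.4, 61.3]
ee_rot: [-0.029, 1.0, 0.0, -0.001]
ft_force: [0.2, 0.8, 1.0]
width: 0.996
finger_force: 0.0
[ 580.46199246 -281.43495117   61.29370177] [ 0.001 -0.016 -0.004 -0.01  -0.002  0.008  0.005]
([0.09, 0.15, 0.43], [0.04, -0.08, -0.01])
```

```bash
python3 -m creep '[{"twist":[0,0,0],"delta_pos":[0.1,0.15,0.3],"fingers":1},{"twist":[0,0,0],"delta_pos":[0.1,0.15,0.4],"fingers":1},{"twist":[0,0,0],"delta_pos":[0.1,0.15,0.4],"fingers":-0.2},{"twist":[0,0,0],"delta_pos":[0.1,0.15,0.4],"fingers":-0.4},{"twist":[0,0,0],"delta_pos":[0.1,0.15,0.4],"fingers":-1}]'
python3 -m creep '[{"twist":[0,0,0],"delta_pos":[0,0,0],"fingers":-1},{"twist":[0,0,0],"delta_pos":[0,0,0],"fingers":-1},{"twist":[0,0,0],"delta_pos":[0,0,0],"fingers":-1},{"twist":[0,0,0],"delta_pos":[0,0,0],"fingers":-1},{"twist":[0,0,0],"delta_pos":[0,0,0],"fingers":-1}]'
```

```text
clock: 6.7
tcp_pos: [580.1, -280.3, 58.4]
ee_rot: [-0.029, 1.0, -0.0, 0.0]
ft_force: [-1.6, -0.1, -0.9]
width: 0.749
finger_force: 0.0
clock: 7.2
tcp_pos: [580.0, -280.5, 58.2]
ee_rot: [-0.029, 1.0, -0.0, 0.0]
ft_force: [0.3, -0.7, 0.5]
width: 0.406
finger_force: 30.0
```

```bash
python3 -m creep '[{"twist":[0,0,0],"delta_pos":[0,0,-0.7],"fingers":-1},{"twist":[0,0,0],"delta_pos":[0,0,-2],"fingers":-1},{"twist":[0,0,0],"delta_pos":[0,0,-4],"fingers":-1},{"twist":[0,0,0],"delta_pos":[0,0,-6.5],"fingers":-1},{"twist":[0,0,0],"delta_pos":[0,0,-9],"fingers":-1}]'
python3 -m creep '[{"twist":[0,0,0],"delta_pos":[0,0.5,-2.5],"fingers":-1},{"twist":[0,0,0],"delta_pos":[0,1.5,-5],"fingers":-1},{"twist":[0,0,0],"delta_pos":[0,3,-7.5],"fingers":-1},{"twist":[0,0,0],"delta_pos":[0,5,-9.5],"fingers":-1},{"twist":[0,0,0],"delta_pos":[0,7.5,-11],"fingers":-1}]'
python3 - <<'E'
from go import *
print(tR,MR.round(3).tolist())
for z in (16.2,100):
  p,rot=world("rack",(0,0,z),1); print(p,move(p,rot))
E
```

```text
clock: 7.7
tcp_pos: [579.5, -279.8, 149.4]
ee_rot: [-0.029, 1.0, 0.0, -0.0]
ft_force: [0.1, 0.6, -4.8]
width: 0.407
finger_force: 30.0
clock: 8.2
tcp_pos: [575.3, -205.6, 260.3]
ee_rot: [-0.029, 1.0, -0.001, 0.001]
ft_force: [-0.0, 0.4, -4.7]
width: 0.411
finger_force: 30.0
[619.4480401  107.75671362  65.29761337] [[0.866, 0.159, -0.473], [-0.139, 0.987, 0.076], [0.479, -0.0, 0.878]]
[611.77961351 108.98828379  79.51445087] ([-5.41, 31.22, 18.05], [3.04, -28.45, 12.15])
[572.1120735  115.35899863 153.05586956] ([-1.5, 32.07, 10.69], [3.04, -28.45, 12.15])
```

```bash
python3 -m creep '[{"twist":[0,0,2],"delta_pos":[0,3.2,0],"fingers":-1},{"twist":[0,0,4],"delta_pos":[0,6.7,0],"fingers":-1},{"twist":[0,0,6],"delta_pos":[0,10.2,0],"fingers":-1},{"twist":[0,0,9],"delta_pos":[0,13.7,0],"fingers":-1},{"twist":[0,0,12],"delta_pos":[0,17,0],"fingers":-1}]'
python3 - <<'E'
from go import *
for z in (16.2,100):
  p,rot=world("rack",(0,0,z),1); print(p,move(p,rot))
E
```

```text
clock: 8.7
tcp_pos: [564.7, -33.7, 258.8]
ee_rot: [0.076, 0.997, 0.0, -0.0]
ft_force: [-0.5, 0.6, -6.4]
width: 0.405
finger_force: 30.0
[611.77961351 108.98828379  79.51445087] ([-2.5, 14.8, 17.94], [0.14, -28.68, 0.39])
[572.1120735  115.35899863 153.05586956] ([1.52, 14.84, 10.59], [0.14, -28.68, 0.39])
```

```bash
python3 -m creep '[{"twist":[0,-4,0],"delta_pos":[0.3,2.5,0.5],"fingers":-1},{"twist":[0,-9,0],"delta_pos":[0.6,5.5,1.5],"fingers":-1},{"twist":[0,-15,0],"delta_pos":[0.9,8.5,3],"fingers":-1},{"twist":[0,-21,0.2],"delta_pos":[1.2,11.7,5],"fingers":-1},{"twist":[0,-25.5,0.4],"delta_pos":[1.5,14.2,7.5],"fingers":-1}]'
python3 -m creep '[{"twist":[0,-2,0],"delta_pos":[0,0.5,0.5],"fingers":-1},{"twist":[0,-3,0],"delta_pos":[0,0.6,1],"fingers":-1},{"twist":[0,-3.2,0],"delta_pos":[0,0.6,1.2],"fingers":-1},{"twist":[0,-3.2,0],"delta_pos":[0,0.6,1.2],"fingers":-1},{"twist":[0,-3.2,0],"delta_pos":[0,0.6,1.2],"fingers":-1}]'
python3 - <<'E'
from go import *
for z in (16.2,100):
  p,rot=world("rack",(0,0,z),1); print(p,move(p,rot))
print(MR.T@(ctrl.get_state()["tcp_pos"]-tR))
E
```

```text
clock: 9.2
tcp_pos: [570.8, 82.7, 206.5]
ee_rot: [0.073, 0.98, -0.023, 0.182]
ft_force: [-0.2, -0.0, -5.0]
width: 0.407
finger_force: 30.0
clock: 9.7
tcp_pos: [580.3, 79.6, 197.5]
ee_rot: [0.078, 0.974, -0.027, 0.211]
ft_force: [-0.9, -0.2, -4.0]
width: 0.407
finger_force: 30.0
[611.77961351 108.98828379  79.51445087] ([2.48, 3.65, 11.76], [-1.15, -4.09, 0.25])
[572.1120735  115.35899863 153.05586956] ([3.08, 3.49, 3.4], [-1.15, -4.09, 0.25])
[ 33.35153058 -34.04681721 132.44285407]
```

```bash
python3 -m creep '[{"twist":[0,-2,0],"delta_pos":[0.5,0.8,0],"fingers":-1},{"twist":[0,-4,0],"delta_pos":[1,1.6,0],"fingers":-1},{"twist":[-0.5,-4,0],"delta_pos":[1.6,2.6,0],"fingers":-1},{"twist":[-1,-4,0],"delta_pos":[2.4,3.5,0],"fingers":-1},{"twist":[-1,-4,0],"delta_pos":[2.4,3.5,0],"fingers":-1}]'
python3 - <<'E'
from go import *
for z in (16.2,100):
  p,rot=world("rack",(0,0,z),1); print(p,move(p,rot))
s=ctrl.get_state()
print(MR.T@(s["tcp_pos"]-tR),s["q"].round(2),s["qvel"].round(2))
E
```

```text
clock: 10.2
tcp_pos: [563.2, 121.6, 186.5]
ee_rot: [0.073, 0.967, -0.018, 0.245]
ft_force: [-1.4, 0.3, -5.2]
width: 0.408
finger_force: 30.0
[611.77961351 108.98828379  79.51445087] ([0.7, -0.54, 11.79], [0.31, -0.2, 0.4])
[572.1120735  115.35899863 153.05586956] ([0.73, -0.49, 3.41], [0.31, -0.2, 0.4])
[  7.40073945   4.77501176 134.07036166] [-0.39  0.63 -0.08  2.21  1.93  0.34 -0.9 ] [ 0.11  0.   -0.23  0.04  0.21  0.21 -0.25]
```

```bash
python3 -m creep '[{"twist":[0,0,0.2],"delta_pos":[0.3,-0.2,1],"fingers":-1},{"twist":[0.3,0,0.4],"delta_pos":[0.7,-0.4,2.5],"fingers":-1},{"twist":[0.3,0,0.4],"delta_pos":[0.7,-0.5,4.2],"fingers":-1},{"twist":[0.3,0,0.4],"delta_pos":[0.7,-0.5,5.7],"fingers":-1},{"twist":[0.3,0,0.4],"delta_pos":[0.7,-0.5,6.6],"fingers":-1}]'
python3 -m creep '[{"twist":[0,0,0],"delta_pos":[0,0,0.5],"fingers":-1},{"twist":[0,0,0],"delta_pos":[0,0,0.5],"fingers":-1},{"twist":[0,0,0],"delta_pos":[0,0,0.5],"fingers":-1},{"twist":[0,0,0],"delta_pos":[0,0,0.5],"fingers":-1},{"twist":[0,0,0],"delta_pos":[0,0,0.5],"fingers":-1}]'
python3 - <<'E'
from go import *
from plant import vision
for z in (16.2,50):
  p,rot=world("rack",(0,0,z),1); print(p,move(p,rot))
s=ctrl.get_state()
print(MR.T@(s["tcp_pos"]-tR),s["q"].round(2),s["qvel"].round(2))
ims={n:vision.get_image(n) for n in("top","side")}
pickle.dump(ims,open("im2.pkl","wb"))
def crop(n,x,y,w,h,s): return cv2.convertScaleAbs(cv2.resize(ims[n]["color"][y:y+h,x:x+w,::-1],None,fx=s,fy=s,interpolation=cv2.INTER_CUBIC),alpha=1.3)
cv2.imwrite("pics/c3.png",np.hstack([crop("top",210,110,100,100,4),crop("side",325,125,80,80,5)]))
E
```

```text
clock: 10.7
tcp_pos: [589.3, 107.5, 124.8]
ee_rot: [0.08, 0.966, -0.023, 0.245]
ft_force: [-0.7, -0.5, -5.1]
width: 0.405
finger_force: 30.0
clock: 11.2
tcp_pos: [591.4, 107.3, 121.4]
ee_rot: [0.08, 0.966, -0.023, 0.246]
ft_force: [-0.3, 0.4, -4.0]
width: 0.403
finger_force: 30.0
[611.77961351 108.98828379  79.51445087] ([0.26, 0.53, 4.62], [-0.47, -0.06, -0.18])
[595.7800568  111.55785613 109.17674147] ([0.26, 0.5, 1.24], [-0.47, -0.06, -0.18])
[ 2.62344872 -4.88743006 62.44021589] [-0.27  0.78 -0.2   2.18  2.11  0.47 -1.06] [ 0. -0.  0.  0. -0. -0. -0.]
```

View pics/c3.png

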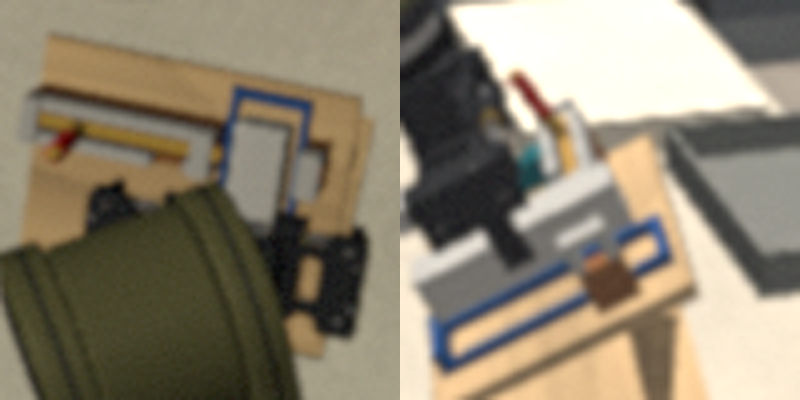

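The bar is parallel to the bay and hovers above it. The top view shows its upper end at crop (232,122)–(292,132), inside the blue frame, and the side view shows it above the bay floor. I'll compare predicted and observed corners to correct any bias.

```bash
python3 - <<'E'
from go import *
ims=pickle.load(open("im2.pkl","rb")); s=ctrl.get_state()
c=s["tcp_pos"]; M=R.from_quat(s["ee_rot"]).as_matrix()@FLIP2
b=lambda q:M@np.array(q,float)+c+M[:,2]*1.8
r=lambda q:MR@np.array(q,float)+tR
t=lambda P:((proj(ims["top"],P)[0]-[210,110]+.375)*4).round(1)
e=lambda P:((proj(ims["side"],P)[0]-[325,125]+.4)*5).round(1)
for q in((75,18,18),(75,-18,18),(75,18,-18),(75,-18,-18)): print("bar top",q,t(b(q)))
for q in((75,-18,18),(75,-18,-18),(-75,-18,18),(-75,-18,-18),(75,18,18)): print("bar side",q,e(b(q)))
for q in((80,23,10),(80,-23,10),(87,29,10),(87,-30,10)): print("bay top",q,t(r(q)))
for q in((-87,-30,20),(-80,-23,0),(87,-30,10),(87,29,10),(80,-23,0),(95,-62,0),(61,-47,59),(29,-47,59)): print("bay side",q,e(r(q)))
E
python3 - <<'E'
import cv2
im=cv2.imread("pics/c3.png")
cv2.imwrite("pics/c4.png",cv2.resize(cv2.hconcat([im[70:270,200:340],im[150:390,400:720][:200,:260]]),None,fx=2,fy=2,interpolation=cv2.INTER_CUBIC))
E
```

```text
bar top (75, 18, 18) [235.5 123.9]
bar top (75, -18, 18) [287.1 134. ]
bar top (75, 18, -18) [244.8 114.5]
bar top (75, -18, -18) [295.2 124.2]
bar side (75, -18, 18) [208.1 182.7]
bar side (75, -18, -18) [232.6 225.2]
bar side (-75, -18, 18) [  8.1 286.9]
bar side (-75, -18, -18) [ 34.5 326.9]
bar side (75, 18, 18) [201.4 159.2]
bay top (80, 23, 10) [239.5  99.3]
bay top (80, -23, 10) [302.5 111.2]
bay top (87, 29, 10) [232.7  88.2]
bay top (87, -30, 10) [313.6 103.5]
bay side (-87, -30, 20) [ 35.6 370.2]
bay side (-80, -23, 0) [ 58.  381.5]
bay side (87, -30, 10) [271.  264.7]
bay side (87, 29, 10) [257.4 224. ]
bay side (80, -23, 0) [266.4 275.7]
bay side (95, -62, 0) [296.4 294. ]
bay side (61, -47, 59) [206.3 238.4]
bay side (29, -47, 59) [162.6 261. ]
```

View pics/c4.png

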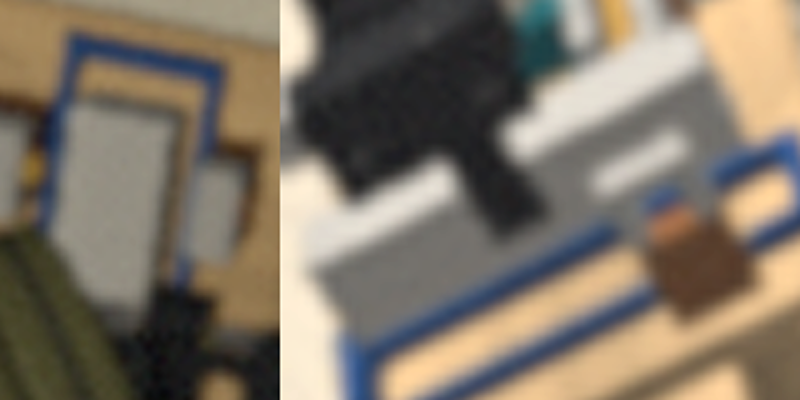

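```bash
python3 -m creep '[{"twist":[-0.3,0,0],"delta_pos":[0.3,0.5,0.4],"fingers":-1},{"twist":[-0.5,0,-0.2],"delta_pos":[0.3,0.55,1],"fingers":-1},{"twist":[-0.5,0,-0.2],"delta_pos":[0.3,0.55,1.7],"fingers":-1},{"twist":[-0.5,0,-0.2],"delta_pos":[0.3,0.55,2],"fingers":-1},{"twist":[-0.5,0,-0.2],"delta_pos":[0.3,0.55,2],"fingers":-1}]'
python3 - <<'E'
from go import *
p,rot=world("rack",(0,0,16.2),1); print(p,move(p,rot))
s=ctrl.get_state()
print(MR.T@(s["tcp_pos"]-tR),s["qvel"].round(2))
E
```

```text
clock: 11.8
tcp_pos: [599.2, 110.7, 101.0]
ee_rot: [0.077, 0.966, -0.02, 0.245]
ft_force: [-0.9, 1.2, -4.6]
width: 0.408
finger_force: 30.0
[611.77961351 108.98828379  79.51445087] ([-0.09, 0.03, 2.49], [-0.04, -0.14, -0.02])
[-0.86414774 -0.31832523 41.13473382] [-0.01 -0.02 -0.    0.01 -0.01 -0.    0.  ]
```

```bash
python3 -m creep '[{"twist":[0,0,0],"delta_pos":[0,0.05,0.4],"fingers":-1},{"twist":[0,0,0],"delta_pos":[0,0.05,0.8],"fingers":-1},{"twist":[0,0,0],"delta_pos":[0,0.05,1.2],"fingers":-1},{"twist":[0,0,0],"delta_pos":[0,0.05,1.5],"fingers":-1},{"twist":[0,0,0],"delta_pos":[0,0.05,1.7],"fingers":-1}]'
python3 -m creep '[{"twist":[0,0,0],"delta_pos":[0,0,0.1],"fingers":-1},{"twist":[0,0,0],"delta_pos":[0,0,0.2],"fingers":-1},{"twist":[0,0,0],"delta_pos":[0,0,0.3],"fingers":-1},{"twist":[0,0,0],"delta_pos":[0,0,0.4],"fingers":-1},{"twist":[0,0,0],"delta_pos":[0,0,0.4],"fingers":-1}]'
python3 - <<'E'
from go import *
p,rot=world("rack",(0,0,16.2),1); print(p,move(p,rot))
s=ctrl.get_state()
print(MR.T@(s["tcp_pos"]-tR),MR.T@s["ft_force"])
E
```

```text
clock: 12.3
tcp_pos: [606.7, 110.5, 87.7]
ee_rot: [0.077, 0.966, -0.02, 0.246]
ft_force: [-12.0, 1.2, 20.2]
width: 0.403
finger_force: 30.1
clock: 12.8
tcp_pos: [607.3, 110.5, 87.0]
ee_rot: [0.076, 0.966, -0.019, 0.247]
ft_force: [-21.2, 0.0, 34.4]
width: 0.409
finger_force: 30.0
[611.77961351 108.98828379  79.51445087] ([-0.06, -0.08, 0.88], [0.08, 0.04, 0.09])
[-0.55843789  0.78150421 24.98719511] [-1.88883372 -3.33835949 40.22004896]
```

```bash
python3 -m creep '[{"twist":[0,0,0],"delta_pos":[0,0,-0.3],"fingers":-1},{"twist":[0,0,0],"delta_pos":[0,0,-0.6],"fingers":-1},{"twist":[0,0,0],"delta_pos":[0,0,-0.6],"fingers":-1},{"twist":[0,0,0],"delta_pos":[0,0,-0.6],"fingers":-1},{"twist":[0,0,0],"delta_pos":[0,0,-0.6],"fingers":-1}]'
python3 - <<'E'
from go import *
from plant import vision
s=ctrl.get_state(); print(s["tcp_pos"],MR.T@(s["tcp_pos"]-tR),MR.T@s["ft_force"])
ims={n:vision.get_image(n) for n in("top","side")}
pickle.dump(ims,open("im3.pkl","wb"))
def crop(n,x,y,w,h,s): return cv2.convertScaleAbs(cv2.resize(ims[n]["color"][y:y+h,x:x+w,::-1],None,fx=s,fy=s,interpolation=cv2.INTER_CUBIC),alpha=1.3)
cv2.imwrite("pics/c5.png",np.hstack([crop("top",255,125,40,60,8),crop("side",325,150,60,60,8)]))
c=s["tcp_pos"]; M=R.from_quat(s["ee_rot"]).as_matrix()@FLIP2
b=lambda q:M@np.array(q,float)+c+M[:,2]*1.8
r=lambda q:MR@np.array(q,float)+tR
t=lambda P:((proj(ims["top"],P)[0]-[255,125]+.44)*8).round(1)
e=lambda P:((proj(ims["side"],P)[0]-[325,150]+.44)*8+[320,0]).round(1)
for q in((75,18,18),(75,-18,18)): print("bar top",q,t(b(q)))
for q in((75,-18,18),(75,-18,-18),(-75,-18,18),(-75,-18,-18),(75,18,18)): print("bar side",q,e(b(q)))
for q in((80,23,10),(80,-23,10),(80,23,0),(87,29,10),(87,-30,10)): print("bay top",q,t(r(q)))
for q in((-87,-30,20),(-87,29,20),(-80,-23,0),(87,-30,10),(87,29,10),(80,-23,0),(95,-62,0),(-95,-62,0)): print("bay side",q,e(r(q)))
E
```

```text
clock: 13.3
tcp_pos: [606.3, 110.4, 88.1]
ee_rot: [0.077, 0.966, -0.02, 0.246]
ft_force: [0.5, 0.2, -4.8]
width: 0.407
finger_force: 30.0
[606.33431517 110.40965503  88.0580739 ] [-0.82000234  0.53992267 26.38337588] [-1.95012796  0.2204418  -4.45340749]
bar top (75, 18, 18) [112.1 115.7]
bar top (75, -18, 18) [212.9 134.8]
bar side (75, -18, 18) [683.6 157.9]
bar side (75, -18, -18) [721.6 223.6]
bar side (-75, -18, 18) [368.1 320.3]
bar side (-75, -18, -18) [409.1 382.3]
bar side (75, 18, 18) [671.8 119. ]
bay top (80, 23, 10) [119.5  79.2]
bay top (80, -23, 10) [245.6 103. ]
bay top (80, 23, 0) [124.3  74.3]
bay top (87, 29, 10) [105.8  57. ]
bay top (87, -30, 10) [267.8  87.6]
bay side (-87, -30, 20) [377.2 392.6]
bay side (-87, 29, 20) [369.7 323.2]
bay side (-80, -23, 0) [413.2 410.8]
bay side (87, -30, 10) [753.9 223.8]
bay side (87, 29, 10) [732.2 158.7]
bay side (80, -23, 0) [746.6 241.5]
bay side (95, -62, 0) [794.6 270.7]
bay side (-95, -62, 0) [388.3 475.2]
```

View pics/c5.png

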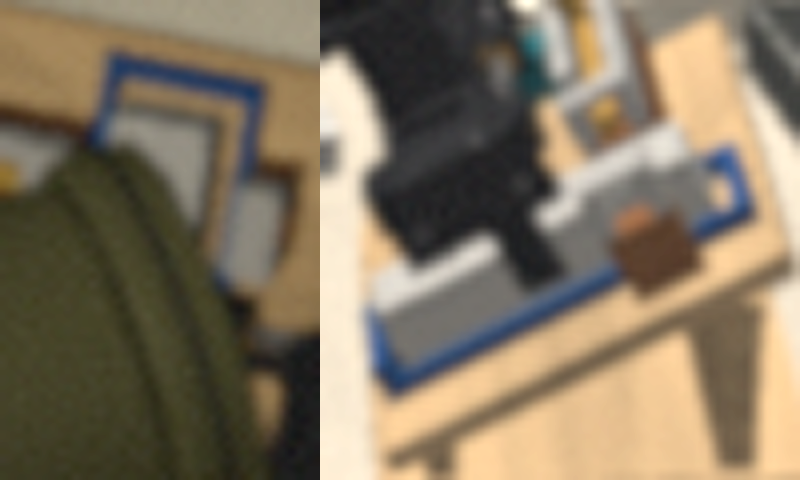

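The side view shows the bar just above or in the bay with its face meeting the near blue edge at about (560,295). The top view shows it inside the frame, with its upper end at (115,105)–(217,118). Contact came about 8 mm early, so I'll triangulate the blue frame's corners to check the rack's height.

Run:
```python
from go import *
r=lambda q:MR@np.array(q,float)+tR
C=[(87,29,10),(87,-30,10),(-87,-30,20),(-87,29,20),(-87,-30,0)]
obs={}
for n,box in(("top",(255,120,295,205)),("side",(320,160,395,215))):
    x0,y0,x1,y1=box
    c=cv2.resize(d[n]["color"][y0:y1,x0:x1],None,fx=8,fy=8,interpolation=cv2.INTER_CUBIC).astype(int)
    m=((c[...,2]-c[...,0]>25)).astype(np.uint8)
    pts=np.argwhere(m)[:,::-1]; k,l,s,_=cv2.connectedComponentsWithStats(m)
    print(n,sorted(s[1:,4])[-4:])
    h=cv2.convexHull(pts.astype(np.int32))
    a=cv2.approxPolyDP(h,12,True)[:,0]
    a=a/8+[x0,y0]-.44
    print(a.round(1).tolist()); print("pred",[proj(d[n],r(q))[0].round(1).tolist() for q in C])
```

```text
top [np.int32(17), np.int32(488), np.int32(1654), np.int32(2317)]
[[285.8, 135.3], [276.8, 191.8], [260.2, 189.7], [268.7, 132.6]]
pred [[267.8, 131.7], [288.0, 135.5], [278.6, 193.7], [258.9, 190.0], [279.6, 191.8]]
side [np.int32(951), np.int32(1658), np.int32(1702), np.int32(2261)]
[[376.2, 169.1], [376.8, 176.8], [335.4, 197.6], [331.6, 195.4], [330.8, 188.4], [340.7, 162.3], [352.1, 159.6]]
pred [[376.1, 169.4], [378.8, 177.5], [331.7, 198.6], [330.8, 190.0], [334.6, 202.9]]
```

Run:
```python
from go import *
T8=lambda x,y:(255+x/8-.44,125+y/8-.44)
obs=[o for i,o in enumerate(rack) if i not in(9,)]+[("side",(376.2,169.0),(87,29,10)),("side",(377.5,176.8),(87,-30,9)),("side",(331.4,195.3),(-87,-30,20)),("side",(330.6,188.2),(-87,29,20)),("side",(335.4,198.2),(-87,-30,1))]
def f(p,full=False):
    M,t=pose(p[:4],p[4])
    e=np.array([proj(d[n],M@np.array(q)+t)[0]-np.array(u) for n,u,q in obs]); return e if full else e.ravel()
for name,g,p0 in(("tilt.5",lambda p:f(np.r_[p,.5]),[618,107,66,-.16]),("free",f,[618,107,66,-.16,.5])):
    s=least_squares(g,p0,loss="soft_l1"); print(name,s.x.round(3),s.cost)
    e=f(np.r_[s.x,.5] if len(s.x)==4 else s.x,True); print(e.round(1).tolist())
# direct triangulation
for a,b in((T(236,67),(376.2,169)),(T(197,303),(330.6,188.2)),(T(272,315),(331.4,195.3)),(T(313,80),(377.5,176.8)),(T(360,78),S(237,538))):
    P=tri([d["top"],d["side"]],[a,b]); print(P.round(1),(MR.T@(P-tR)).round(1))
```

```text
tilt.5 [ 6.18457e+02  1.07382e+02  6.99830e+01 -1.65000e-01] 10.14091004353456
[[-0.7, 0.1], [0.3, 0.8], [0.8, 0.4], [-0.2, -0.5], [-0.1, 0.6], [0.5, 0.1], [-0.5, -1.4], [-0.1, -1.7], [-0.2, -0.8], [0.2, -1.9], [-0.2, -0.7], [1.2, -0.1], [-0.0, 2.2], [-0.1, 0.6], [-1.3, 3.3]]
free [ 6.17822e+02  1.07293e+02  7.09020e+01 -1.57000e-01  4.65000e-01] 8.837215500459031
[[-0.7, -0.0], [0.3, 0.5], [0.9, 0.6], [-0.1, -0.1], [-0.2, 0.9], [0.4, -0.2], [-0.4, -1.1], [-0.4, -0.9], [0.1, -0.4], [0.9, -2.2], [-0.0, -0.3], [1.6, 0.2], [-0.4, 1.3], [-0.5, -0.2], [-1.8, 2.6]]
[694.4 122.4 118.8] [88.6 26.4 12.5]
[537.5 149.1  48.8] [-84.7  27.9  27.4]
[528.8  93.6  53.3] [-82.3 -28.3  31.3]
[683.8  67.5 119.3] [ 87.3 -29.5  13.9]
[692.1  34.  111.4] [ 95.3 -61.3   0.5]
```

```bash
python3 -m creep '[{"twist":[0,0,0],"delta_pos":[0,0.2,0],"fingers":-1},{"twist":[0,0,0],"delta_pos":[0,0.4,0],"fingers":-1},{"twist":[0,0,0],"delta_pos":[0,0.6,0],"fingers":-1},{"twist":[0,0,0],"delta_pos":[0,0.7,0],"fingers":-1},{"twist":[0,0,0],"delta_pos":[0,0.7,0],"fingers":-1}]'
python3 -m creep '[{"twist":[0,0,0],"delta_pos":[0,-0.4,0],"fingers":-1},{"twist":[0,0,0],"delta_pos":[0,-0.8,0],"fingers":-1},{"twist":[0,0,0],"delta_pos":[0,-1.1,0],"fingers":-1},{"twist":[0,0,0],"delta_pos":[0,-1.4,0],"fingers":-1},{"twist":[0,0,0],"delta_pos":[0,-1.4,0],"fingers":-1}]'
python3 - <<'E'
from go import *
s=ctrl.get_state()
print(MR.T@(s["tcp_pos"]-tR),MR.T@s["ft_force"])
E
```

```text
clock: 13.9
tcp_pos: [606.8, 114.7, 88.3]
ee_rot: [0.079, 0.966, -0.022, 0.245]
ft_force: [-1.9, -4.5, -5.0]
width: 0.405
finger_force: 30.0
clock: 14.4
tcp_pos: [605.5, 105.8, 88.9]
ee_rot: [0.076, 0.966, -0.018, 0.246]
ft_force: [0.6, 3.9, -5.1]
width: 0.404
finger_force: 30.0
[-0.49831693 -4.10244215 27.1100529 ] [-2.43965316  3.99783072 -4.43126611]
```

```bash
python3 -m creep '[{"twist":[0,0,0],"delta_pos":[0,0.4,0],"fingers":-1},{"twist":[0,0,0],"delta_pos":[0,0.68,0],"fingers":-1},{"twist":[0,0,0],"delta_pos":[0,0.68,0.1],"fingers":-1},{"twist":[0,0,0],"delta_pos":[0,0.68,0.2],"fingers":-1},{"twist":[0,0,0],"delta_pos":[0,0.68,0.3],"fingers":-1}]'
python3 - <<'E'
from go import *
s=ctrl.get_state()
print(MR.T@(s["tcp_pos"]-tR),MR.T@s["ft_force"])
E
```

```text
clock: 14.9
tcp_pos: [607.0, 109.9, 86.9]
ee_rot: [0.077, 0.966, -0.02, 0.246]
ft_force: [-12.0, -0.1, 17.7]
width: 0.405
finger_force: 29.9
[-0.73070962  0.13771087 25.05947246] [-1.87314521 -1.98156149 21.22097793]
```

```bash
python3 -m creep '[{"twist":[0,0,0],"delta_pos":[0,0,-0.1],"fingers":-1},{"twist":[0,0,0],"delta_pos":[0,0,-0.1],"fingers":0},{"twist":[0,0,0],"delta_pos":[0,0,-0.1],"fingers":0.3},{"twist":[0,0,0],"delta_pos":[0,0,-0.1],"fingers":0.6},{"twist":[0,0,0],"delta_pos":[0,0,-0.1],"fingers":0.6}]'
python3 -m creep '[{"twist":[0,0,0],"delta_pos":[0,0,0],"fingers":0.6},{"twist":[0,0,0],"delta_pos":[0,0,0],"fingers":0.6},{"twist":[0,0,0],"delta_pos":[0,0,-0.5],"fingers":0.6},{"twist":[0,0,0],"delta_pos":[0,0,-1.5],"fingers":0.6},{"twist":[0,0,0],"delta_pos":[0,0,-3],"fingers":0.6}]'
python3 -m creep '[{"twist":[0,0,0],"delta_pos":[0,0,-2.5],"fingers":0.6},{"twist":[0,0,0],"delta_pos":[0,0,-6],"fingers":0.6},{"twist":[0,0,0],"delta_pos":[0,0,-10],"fingers":0.6},{"twist":[0,0,0],"delta_pos":[0,0,-13],"fingers":0},{"twist":[0,0,0],"delta_pos":[0,0,-14],"fingers":-0.6}]'
```

```text
clock: 15.4
tcp_pos: [607.6, 110.1, 87.0]
ee_rot: [0.077, 0.966, -0.02, 0.246]
ft_force: [0.1, -0.2, -0.1]
width: 0.744
finger_force: 0.0
clock: 15.9
tcp_pos: [592.5, 112.4, 113.5]
ee_rot: [0.077, 0.966, -0.02, 0.245]
ft_force: [0.8, -0.5, 0.3]
width: 0.802
finger_force: 0.0
clock: 16.4
tcp_pos: [525.8, 124.1, 239.3]
ee_rot: [0.077, 0.966, -0.018, 0.247]
ft_force: [0.2, -0.4, -0.1]
width: 0.643
finger_force: 0.0
```

```bash
sed -i 's/^FLIP=/tR=tR+MR@np.array([1.5,.3,8.7])\nFLIP=/' go.py
python3 - <<'E'
from go import *
from plant import vision
ims={n:vision.get_image(n) for n in("top","side")}
pickle.dump(ims,open("im4.pkl","wb"))
def crop(n,x,y,w,h,s): return cv2.convertScaleAbs(cv2.resize(ims[n]["color"][y:y+h,x:x+w,::-1],None,fx=s,fy=s,interpolation=cv2.INTER_CUBIC),alpha=1.3)
cv2.imwrite("pics/c6.png",np.hstack([crop("top",210,110,100,100,4),crop("side",320,125,80,80,5)]))
g={}
for n,(x0,y0,x1,y1) in(("top",(210,130,245,165)),("side",(340,130,370,170))):
    for src,nm in((d,"0"),(ims,"4")):
        c=src[n]["color"][y0:y1,x0:x1].astype(int); m=(c[...,0]>1.8*c[...,1])&(c[...,0]>1.8*c[...,2])&(c[...,0]>50)
        p=np.argwhere(m)[:,::-1]+[x0,y0]; print(n,nm,len(p),p.mean(0).round(1),p.min(0),p.max(0)); g[n+nm]=p.mean(0)
for k in "04":
    P=tri([d["top"],d["side"]],[g["top"+k],g["side"+k]]); print(P,MR.T@(P-tR))
q=MR@np.array([45,136,91])+tR; print("expected px",[proj(d[n],q)[0].round(1) for n in d])
E
```

```text
top 0 14 [225.3 144.9] [224 143] [227 147]
top 4 16 [225.8 144.8] [224 143] [228 147]
side 0 12 [350.8 143.8] [348 141] [353 147]
side 4 12 [350.8 143.8] [348 141] [353 147]
[633.32565326 233.13750019 172.63335987] [ 44.53630767 125.69500462  88.45868182]
[633.21601744 231.79839491 173.28851532] [ 44.94175719 124.35545717  88.98372939]
expected px [array([350.5, 141.9]), array([221.3, 144.6])]
```

View pics/c6.png

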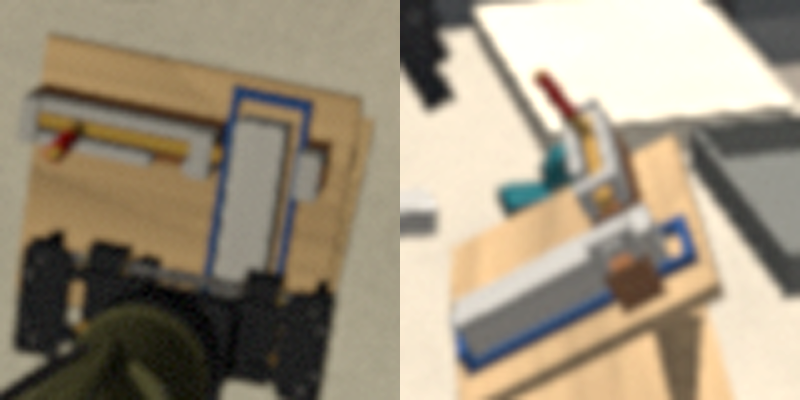

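The bar lies flat in the bay in both views, with its top face at top-view crop (240,120)–(290,280). The handle still stands at about (62,140) in the top crop and (555,95) in the side crop. Next I go beyond the handle on the +y side.

Run:
```python
from go import *
s=ctrl.get_state(); print(MR.T@(s["tcp_pos"]-tR),s["q"].round(2))
for q in((45,178,140),(45,178,80)):
  p,rot=world("rack",q,1); print(p,move(p,rot))
```

```text
[ -1.37950264   0.95006163 188.42995476] [-0.54  0.5   0.07  2.26  1.68  0.26 -0.7 ]
[617.62389228 288.63450405 218.08742787] ([-4.64, 17.69, 4.9], [0.15, 0.06, 0.01])
[646.02547224 284.07313303 165.43247416] ([-4.63, 17.68, 10.89], [0.15, 0.06, 0.01])
```

```bash
python3 -m creep '[{"twist":[0,0,0],"delta_pos":[-1,3,0.5],"fingers":-1},{"twist":[0,0,0],"delta_pos":[-2,6.5,1],"fingers":-1},{"twist":[0,0,0],"delta_pos":[-3,10.5,2],"fingers":-1},{"twist":[0,0,0],"delta_pos":[-4,14.5,3],"fingers":-1},{"twist":[0,0,0],"delta_pos":[-4.6,17.7,4],"fingers":-1}]'
python3 -m creep '[{"twist":[0,0,0],"delta_pos":[0,0,0],"fingers":-1},{"twist":[0,0,0],"delta_pos":[0,0,0],"fingers":-1},{"twist":[0,0,0],"delta_pos":[0,0,0],"fingers":-1},{"twist":[0,0,0],"delta_pos":[0,0,0],"fingers":-1},{"twist":[0,0,0],"delta_pos":[0,0,0],"fingers":-1}]'
python3 - <<'E'
from go import *
s=ctrl.get_state(); print(MR.T@(s["tcp_pos"]-tR),s["q"].round(2))
for q in((45,178,140),(45,178,80)):
  p,rot=world("rack",q,1); print(p,move(p,rot))
E
```

```text
clock: 17.0
tcp_pos: [614.5, 290.9, 222.3]
ee_rot: [0.077, 0.966, -0.019, 0.245]
ft_force: [0.7, 0.1, -0.7]
width: 0.098
finger_force: 0.0
clock: 17.5
tcp_pos: [613.6, 287.2, 223.3]
ee_rot: [0.077, 0.966, -0.02, 0.246]
ft_force: [-0.9, -0.9, -0.4]
width: 0.009
finger_force: 0.0
[ 44.22207155 175.92031367 146.32068033] [-0.66  0.67 -0.03  1.84  0.97  0.47 -0.11]
[617.62389228 288.63450405 218.08742787] ([-0.08, 0.21, 0.63], [-0.06, -0.09, -0.03])
[646.02547224 284.07313303 165.43247416] ([-0.09, 0.22, 6.63], [-0.06, -0.09, -0.03])
```

```bash
python3 -m creep '[{"twist":[0,0,0],"delta_pos":[-0.1,0.2,1.5],"fingers":-1},{"twist":[0,0,0],"delta_pos":[-0.1,0.2,3.5],"fingers":-1},{"twist":[0,0,0],"delta_pos":[-0.1,0.2,5.3],"fingers":-1},{"twist":[0,0,0],"delta_pos":[-0.1,0.2,6.6],"fingers":-1},{"twist":[0,0,0],"delta_pos":[-0.1,0.2,6.6],"fingers":-1}]'
python3 -m creep '[{"twist":[0,0,0],"delta_pos":[0,-0.7,0],"fingers":-1},{"twist":[0,0,0],"delta_pos":[0,-1.4,0],"fingers":-1},{"twist":[0,0,0],"delta_pos":[0,-2.1,0],"fingers":-1},{"twist":[0,0,0],"delta_pos":[0,-2.8,0],"fingers":-1},{"twist":[0,0,0],"delta_pos":[0,-3.5,0],"fingers":-1}]'
python3 - <<'E'
from go import *
s=ctrl.get_state(); print(MR.T@(s["tcp_pos"]-tR),MR.T@s["ft_force"])
p,rot=world("rack",(45,85,80),1); print(p,move(p,rot))
E
```

```text
clock: 18.0
tcp_pos: [646.1, 284.0, 163.3]
ee_rot: [0.077, 0.966, -0.021, 0.245]
ft_force: [-1.3, -0.5, -0.3]
width: 0.007
finger_force: 0.0
clock: 18.5
tcp_pos: [640.6, 250.7, 166.2]
ee_rot: [0.077, 0.966, -0.019, 0.246]
ft_force: [0.3, 1.9, 1.5]
width: 0.002
finger_force: 1.1
[ 45.25985283 144.14112642  80.68032655] [0.73838319 1.9577865  1.35823767]
[631.2783958  192.2498041  165.43247416] ([0.03, -5.91, 0.06], [0.1, -0.07, -0.01])
```

```bash
python3 -m creep '[{"twist":[0,0,0],"delta_pos":[0,-1,0],"fingers":-1},{"twist":[0,0,0],"delta_pos":[0,-2,0],"fingers":-1},{"twist":[0,0,0],"delta_pos":[0,-3,0],"fingers":-1},{"twist":[0,0,0],"delta_pos":[0,-4,0],"fingers":-1},{"twist":[0,0,0],"delta_pos":[0,-4.8,0],"fingers":-1}]'
python3 -m creep '[{"twist":[0,0,0],"delta_pos":[0,-0.3,0],"fingers":-1},{"twist":[0,0,0],"delta_pos":[0,-0.6,0],"fingers":-1},{"twist":[0,0,0],"delta_pos":[0,-0.9,0],"fingers":-1},{"twist":[0,0,0],"delta_pos":[0,-1.2,0],"fingers":-1},{"twist":[0,0,0],"delta_pos":[0,-1.2,0],"fingers":-1}]'
python3 - <<'E'
from go import *
s=ctrl.get_state(); print(MR.T@(s["tcp_pos"]-tR),MR.T@s["ft_force"])
E
```

```text
clock: 19.0
tcp_pos: [632.4, 202.7, 165.6]
ee_rot: [0.077, 0.966, -0.019, 0.246]
ft_force: [-0.9, 2.0, 1.1]
width: 0.005
finger_force: 1.2
clock: 19.5
tcp_pos: [630.8, 191.1, 165.4]
ee_rot: [0.077, 0.966, -0.02, 0.246]
ft_force: [-0.5, 1.3, -0.1]
width: 0.001
finger_force: 0.6
[44.76782681 83.76163113 80.07313832] [-0.71908008  1.23384178  0.25483784]
```

```bash
python3 -m creep '[{"twist":[0,0,0],"delta_pos":[0,-0.2,0],"fingers":-1},{"twist":[0,0,0],"delta_pos":[0,-0.4,0],"fingers":-1},{"twist":[0,0,0],"delta_pos":[0,-0.5,0],"fingers":-1},{"twist":[0,0,0],"delta_pos":[0,-0.6,0],"fingers":-1},{"twist":[0,0,0],"delta_pos":[0,-0.6,0],"fingers":-1}]'
python3 - <<'E'
from go import *
s=ctrl.get_state(); print(MR.T@(s["tcp_pos"]-tR),MR.T@s["ft_force"])
E
```

```text
clock: 20.0
tcp_pos: [630.3, 188.8, 165.5]
ee_rot: [0.076, 0.966, -0.017, 0.246]
ft_force: [1.0, 5.5, 0.2]
width: 0.006
finger_force: 3.0
[44.68008443 81.46426096 80.24617316] [0.20733995 5.62722978 0.14892388]
```

```bash
python3 -m creep '[{"twist":[0,0,0],"delta_pos":[0,-0.2,0],"fingers":-1},{"twist":[0,0,0],"delta_pos":[0,-0.4,0],"fingers":-1},{"twist":[0,0,0],"delta_pos":[0,-0.4,0],"fingers":-1},{"twist":[0,0,0],"delta_pos":[0,-0.4,0],"fingers":-1},{"twist":[0,0,0],"delta_pos":[0,-0.4,0],"fingers":-1}]'
python3 - <<'E'
from go import *
from plant import vision
s=ctrl.get_state(); print(MR.T@(s["tcp_pos"]-tR),MR.T@s["ft_force"])
im=vision.get_image("side"); c=im["color"][125:205,320:400].astype(int)
m=(c[...,0]>1.8*c[...,1])&(c[...,0]>1.8*c[...,2])&(c[...,0]>50)
p=np.argwhere(m)[:,::-1]+[320,125]; print(len(p),p.mean(0) if len(p) else 0)
print([proj(im,MR@np.array([45,y,91.])+tR)[0].round(1).tolist() for y in(136,60)])
E
```

```text
clock: 20.5
tcp_pos: [630.1, 188.6, 165.6]
ee_rot: [0.074, 0.966, -0.014, 0.246]
ft_force: [3.2, 10.9, -1.2]
width: 0.008
finger_force: 5.4
[44.60454961 81.25940906 80.42249591] [ 0.66999852 11.27793075 -1.77746437]
30 [352.43333333 150.8       ]
[[350.5, 141.9], [352.7, 150.7]]
```

```bash
python3 -m creep '[{"twist":[0,0,0],"delta_pos":[0,1,0],"fingers":-1},{"twist":[0,0,0],"delta_pos":[0,2.5,0],"fingers":-1},{"twist":[0,0,0],"delta_pos":[-0.5,3.5,0],"fingers":-1},{"twist":[0,0,0],"delta_pos":[-2,3.5,0],"fingers":-1},{"twist":[0,0,0],"delta_pos":[-3.2,3.5,0],"fingers":-1}]'
python3 -m creep '[{"twist":[0,0,0],"delta_pos":[0,0,0],"fingers":-1},{"twist":[0,0,0],"delta_pos":[0,-1,0],"fingers":-1},{"twist":[0,0,0],"delta_pos":[0,-2.5,0],"fingers":-1},{"twist":[0,0,0],"delta_pos":[0,-4,0],"fingers":-1},{"twist":[0,0,0],"delta_pos":[0,-4.5,0],"fingers":-1}]'
python3 - <<'E'
from go import *
s=ctrl.get_state(); print(MR.T@(s["tcp_pos"]-tR),MR.T@s["ft_force"])
for q in((66,60,77),(34,60,77),(5,60,57)):
  p,rot=world("rack",q,1); print(move(p,rot))
E
```

```text
clock: 21.05
tcp_pos: [663.3, 210.2, 180.9]
ee_rot: [0.078, 0.966, -0.021, 0.246]
ft_force: [0.4, -0.6, -0.2]
width: 0.007
finger_force: 0.0
clock: 21.55
tcp_pos: [654.1, 163.7, 180.1]
ee_rot: [0.078, 0.966, -0.022, 0.245]
ft_force: [0.3, 0.1, -0.3]
width: 0.001
finger_force: 0.0
[75.82951757 60.47817231 79.91045473] [ 0.08446223  0.15111552 -0.38388805]
([0.98, -0.05, 0.29], [-0.28, -0.18, -0.03])
([4.18, -0.05, 0.3], [-0.28, -0.18, -0.03])
([7.08, -0.04, 2.31], [-0.28, -0.18, -0.03])
```

```bash
python3 -m creep '[{"twist":[0,0,0],"delta_pos":[1,-0.05,0.3],"fingers":-1},{"twist":[0,0,0],"delta_pos":[1.8,-0.05,0.3],"fingers":-1},{"twist":[0,0,0],"delta_pos":[2.6,-0.05,0.3],"fingers":-1},{"twist":[0,0,0],"delta_pos":[3.4,-0.05,0.3],"fingers":-1},{"twist":[0,0,0],"delta_pos":[4.2,-0.05,0.3],"fingers":-1}]'
python3 -m creep '[{"twist":[0,0,0],"delta_pos":[0.6,0,0.3],"fingers":-1},{"twist":[0,0,0],"delta_pos":[1.2,0,0.7],"fingers":-1},{"twist":[0,0,0],"delta_pos":[1.8,0,1.1],"fingers":-1},{"twist":[0,0,0],"delta_pos":[2.4,0,1.5],"fingers":-1},{"twist":[0,0,0],"delta_pos":[2.9,0,1.8],"fingers":-1}]'
python3 - <<'E'
from go import *
s=ctrl.get_state(); print(MR.T@(s["tcp_pos"]-tR),MR.T@s["ft_force"])
E
```

```text
clock: 22.05
tcp_pos: [620.6, 172.5, 158.3]
ee_rot: [0.077, 0.966, -0.02, 0.247]
ft_force: [1.3, -0.9, 0.7]
width: 0.006
finger_force: 0.7
clock: 22.55
tcp_pos: [603.4, 175.0, 128.1]
ee_rot: [0.077, 0.966, -0.02, 0.246]
ft_force: [-0.2, -0.2, 0.2]
width: -0.001
finger_force: 0.5
[ 5.34241513 63.57875784 59.10030068] [-0.06215801 -0.2439618   0.29438987]
```

```bash
python3 -m creep '[{"twist":[0,0,0],"delta_pos":[0,-0.2,0.2],"fingers":-1},{"twist":[0,0,0],"delta_pos":[0,-0.2,0.4],"fingers":-1},{"twist":[0,0,0],"delta_pos":[0,-0.2,0.6],"fingers":-1},{"twist":[0,0,0],"delta_pos":[0,-0.2,0.6],"fingers":-1},{"twist":[0,0,0],"delta_pos":[0,-0.2,0.6],"fingers":-1}]'
python3 - <<'E'
from go import *
s=ctrl.get_state(); print(MR.T@(s["tcp_pos"]-tR),MR.T@s["ft_force"])
E
```

```text
clock: 23.05
tcp_pos: [604.5, 173.4, 124.3]
ee_rot: [0.076, 0.966, -0.019, 0.245]
ft_force: [-11.6, -0.2, 16.5]
width: 0.006
finger_force: 10.3
[ 4.68961888 62.11159494 55.09492437] [-2.16087063 -2.00100726 19.93130602]
```

```bash
python3 -m creep '[{"twist":[0,0,0],"delta_pos":[0,0,-1],"fingers":-1},{"twist":[0,0,0],"delta_pos":[0,0,-4],"fingers":-1},{"twist":[0,0,0],"delta_pos":[0,0,-8],"fingers":-1},{"twist":[0,0,0],"delta_pos":[0.5,0,-12],"fingers":-1},{"twist":[0,0,0],"delta_pos":[1,0,-15],"fingers":-1}]'
python3 -m creep '[{"twist":[0,0,0],"delta_pos":[1,0,-2],"fingers":-1},{"twist":[0,0,0],"delta_pos":[3,0,-4],"fingers":-1},{"twist":[0,0,0],"delta_pos":[4,0,-5],"fingers":-1},{"twist":[0,0,0],"delta_pos":[4,0,-5],"fingers":-1},{"twist":[0,0,0],"delta_pos":[4,0,-5],"fingers":-1}]'
python3 - <<'E'
from go import *
from plant import vision
ims={n:vision.get_image(n) for n in("top","side")}
def crop(n,x,y,w,h,s): return cv2.convertScaleAbs(cv2.resize(ims[n]["color"][y:y+h,x:x+w,::-1],None,fx=s,fy=s,interpolation=cv2.INTER_CUBIC),alpha=1.3)
cv2.imwrite("pics/c7.png",np.hstack([crop("top",210,110,100,100,4),crop("side",320,125,80,80,5)]))
for q in((45,60,46),(45-48,60,49)): print([((proj(ims[n],MR@np.array(q,float)+tR)[0]-o)*k).round() for n,o,k in(("top",[210,110],4),("side",[320,125],5))])
print(ctrl.get_state()["ft_force"])
E
```

```text
clock: 23.55
tcp_pos: [532.4, 184.6, 245.3]
ee_rot: [0.077, 0.966, -0.02, 0.247]
ft_force: [0.7, 0.1, 0.7]
width: 0.004
finger_force: 0.0
clock: 24.05
tcp_pos: [475.0, 193.8, 268.8]
ee_rot: [0.077, 0.966, -0.02, 0.247]
ft_force: [-0.1, -1.2, -0.7]
width: 0.006
finger_force: 0.0
[array([168., 146.]), array([193., 179.])]
[array([158., 212.]), array([131., 208.])]
[ 0.48063529  0.51035674 -0.17793452]
```

View pics/c7.png

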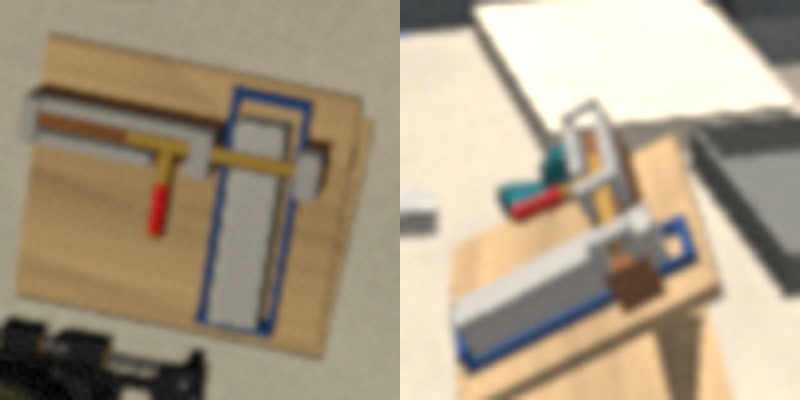

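The brass rod runs across the bar into its keeper, with its end at top crop (300,170). The red handle points down-slope at (157,210), and the bar lies flat in the bay. The arm is clear, so I'm handing in.

```bash
python3 -c "
from plant import order; print(order.hand_in())"
```

```text
the job is handed in; nothing more can be done
None
```

The job is handed in at about 24 s of the 58 s allowed: the bar lies flat in the blue-edged bay, the bolt is fully across in its keeper and its red handle is turned down into the notch; the judge returned no verdict, and I did not check the bystanders in a final picture.

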